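# Change the burnt-out crucible for the fresh one behind the bottles

## Robot

A 6-joint arm with a two-finger parallel gripper is mounted at the origin on a cart in front of the work surface, level with it; the furniture and walls round the work are solid. World frame = base frame: x ahead of the robot, y to its left, z up, the work surface at z = 0. Lengths are in m, angles in rad, forces in N, time in s.
With the tool pointing down it reaches from about 0.35 to 0.85 m from the base axis. Payload 8.1 kg.
Tool frame: the origin (TCP) lies at the very end of the fingers, on their centre line; the grasp point (between the pads) lies 19 mm behind it; z points along the fingers, y is the line along which they close (so a half turn about z gives the same grasp; the last joint's range is limited). The gripper opens to 93 mm and grips with 3 to 60 N. Pads are 15 mm wide; open, the fingers measure 128 mm over their backs; the gripper's body (75 mm by 188 mm) begins 65 mm behind the grasp point.
Start: joints at [-1.369, 0.13, 1.488, -0, 1.523, -0.085], TCP at [0.17, -0.575, 0.219] pointing down, gripper open.
Joint ranges: [-2.96, 2.96], [-0.89, 2.26], [0.02, 2.5], [-1.34, 4.48], [0, 2.73], [-2.66, 2.66]. Speed limits (rad/s): [2.39, 2.39, 2.79, 3.14, 3.14, 3.14].

## Interface

Orientations are given as a rotation vector (axis times angle).
In Python, from plant import robot gives the robot as it stands.
- The arm moves only by the tool play_rows, never from a script. Its argument "deltas" is one flat list of numbers, 5 for each row, row after row: the shift along the tool's x, y, z in mm, then the turn about the tool's z in degrees, then the finger opening in mm, from 0 to 93. A call has 1 to 10 rows; each row shifts and turns the commanded pose from where the row before left it, along the tool's axes as they then stand; what a row does not reach is not made up. A row lasts 1/12 s, in which the tool goes at most 41.7 mm and 7.16 degrees, less where a joint would pass 70% of its speed; a pose out of reach is approached as far as the arm can. A call with a gripper value outside its range is refused whole. The fingers move at their own pace and stop on an object; "newtons" is the grip in N (left out, the last holds). Time passes only in rows, so rows that do not move let the fingers close. It gives the time, the measured TCP pose, the force, the opening and the grip force at its end, in the units of the state.
- robot.read_state(): the state, without advancing time (a new reading comes with each control period).
- robot.read_camera(name): name is "scene" or "top"; returns a dict with "pixels" (480x640x3 uint8, blue, green, red), "mtx" (3x3 intrinsics, pixels), "D" ([k1, k2, p1, p2, k3] as OpenCV has them; the pictures are not rectified), "eye" and "rotation" of the camera in the world. Camera axes: x right, y up, looking along -z (the intrinsics and any distortion apply to the point x, -y, -z); pixel columns grow to the right and rows downward; lengths in m; the calibration is good to about 2 mm. A picture is of the moment at which its call begins. There is no depth.
- robot.close_job(): hands the job in; it is judged then, once.
The state is a dict: "t": time; "q": joint angles; "dq": joint speeds; "joint_torque": joint torques, N m; "tool_pos": TCP position; "orientation": TCP orientation; "force": force on the tool from outside, world axes, zero at the start; "wrist_torque": the same for the moment, N m; "opening": finger opening in m; "gripper_force": force on a finger pad.
Only numpy, scipy, OpenCV 4.12 (cv2) and the standard library are available. Lean on these libraries where they do the work, as an engineer would, in place of code of your own. Each camera call takes 0.05 s, during which the arm holds its last target. There are 200 camera calls.

## Task

Change the burnt-out brown crucible on the round crucible changer for the fresh white one that stands behind and between the two bottles in the bottle station. First lift both bottles out and stand them on the blue side tray; then stand the brown crucible upright in the dark steel discard tray and seat the fresh one in the changer seat it has left, without shifting the white crucibles that wait beside it. Last, put each bottle back upright in the very recess it came from.

Things in the scene. Friction and masses are not known exactly. Their poses are not given: they have to be found in the camera images.
- bottle_white: nearly black dark brown bottle with a white screw cap, 57 mm diameter, 107 mm high, 0.16 kg; the cap, 44 mm diameter, takes up the top 20 mm. Origin: centre of the underside; z up along its axis. At the start it stands in one of the station's two front recesses
- bottle_blue: dark amber bottle with a broad paper label and a blue screw cap, 57 mm diameter, 107 mm high, 0.16 kg; the cap, 44 mm diameter, takes up the top 20 mm. Origin: centre of the underside; z up along its axis. At the start it stands in the station's other front recess
- fresh: fresh white porcelain crucible, 42 mm wide at the rim, 32 mm high, foot 26 mm wide, walls flaring outward, 24 g. Origin: centre of the underside; z up. At the start it stands in the small recess of the station behind and between the bottles, which leave no room for fingers beside it
- spent: burnt-out crucible, scorched brown with black slag inside, the same shape: 42 mm wide at the rim, 32 mm high, foot 26 mm wide, 35 g. Origin: centre of the underside; z up. At the start it stands in the changer's seat on the changer's +x
- station: fixed white bored block, 116 (x) x 190 (y) x 22 mm high; origin: centre of its underside; -x is the front, roughly toward the robot. Round recesses 7 mm deep, floors 15 mm above the origin: two 66 mm wide for the bottles at x -12.5, y +50 and -50 mm; one 41 mm wide for the crucible at x +13.5, y 0. Clear shield along the back at x +44 mm, 69 mm high
- changer: fixed round aluminium turntable on a grey base, 168 mm wide; origin: centre of its underside, turned any way about z. Four seats 52 mm from its axis on its +x, +y, -x, -y, floors 46 mm above the origin, each in a white collar 6 mm high, 43 mm inside, 50 mm outside. Hub 22 mm wide, 9 mm high. The brown crucible starts on +x, the seat to refill; white ones fill the others. Does not turn
- side_tray: side tray: fixed shallow blue plastic tray 204 mm (x) by 120 mm (y), rim 20 mm high, wall 4 mm, top of its floor 8 mm above the origin; origin: centre of its underside; empty, with room for both bottles side by side along its x
- discard_tray: discard tray, a fixed shallow dark steel tray 160 mm (its x) by 130 mm (its y), rim 20 mm high, wall 3 mm, top of its floor 8 mm above the origin; origin: centre of its underside; empty but for a few flat slag crumbs in one corner
- waiting_1: white crucible waiting in the changer's +y seat, the same as the fresh one; stays where it is. Origin: centre of the underside
- waiting_2: white crucible waiting in the changer's -y seat, the same as the fresh one; stays where it is. Origin: centre of the underside
Things that resemble listed ones, but are neither listed nor needed, are in the scene too. What is shaped like the bottle_white but purple or turquoise is not meant.

How it is judged:
By the outcome, as a careful person would: the job done as asked, in the order asked, and still so for the second after the job is handed in, with the robot touching nothing.
It also fails if it takes over 146 s, if anything falls off the work surface, if the arm or the gripper's body presses on something with over 40 N, if the wrist force passes 120 N, or if a joint passes its speed limit or range.

## Working session

There is one attempt and no reset: what is moved stays moved. The work goes in short steps, Python scripts to look and compute and a tool call to move; the robot and the scene stay as the last step left them, time stands still between calls to the robot, and variables do not carry over. Pictures are saved under pics/ and viewed, at most 14 in all, crops included, and the job is handed in when it is done.

Besides the shell and the picture viewer there is one more tool, called after "Emit:" by a JSON object that holds its "fn" and its "kwargs". play_rows: Moves the arm, as the interface text tells. Its arguments: {"type":"object","properties":{"deltas":{"type":"array"},"newtons":{"type":"number"}},"required":["deltas"]}

```bash
mkdir -p pics; ls
cat > h.py <<'E'
import numpy as np,cv2
from plant import robot
def cam(n):
    c=robot.read_camera(n); return c
def ray(c,u,v):
    p=cv2.undistortPoints(np.array([[[u,v]]],float),np.array(c['mtx'],float),np.array(c['D'],float))[0,0]
    d=np.array(c['rotation'])@np.array([p[0],-p[1],-1.]); return np.array(c['eye']),d
def onz(c,u,v,z):
    e,d=ray(c,u,v); return e+d*(z-e[2])/d[2]
def proj(c,P):
    P=np.atleast_2d(P).astype(float); q=(P-np.array(c['eye']))@np.array(c['rotation']); q=q*[1,-1,-1]
    return cv2.projectPoints(q,np.zeros(3),np.zeros(3),np.array(c['mtx'],float),np.array(c['D'],float))[0][:,0]
E
python3 - <<'E'
from h import *
for n in('scene','top'):
    c=cam(n); cv2.imwrite(f'pics/{n}0.png',c['pixels']); print(n,c['eye'],c['mtx'],c['D'],c['rotation'])
print(robot.read_state())
E
```

```text
pics
scene [0.10210377 0.93969109 0.74044428] [[490.42738196   0.         317.17593385]
 [  0.         490.42738196 244.38534462]
 [  0.           0.           1.        ]] [0.02816976 0.         0.         0.         0.        ] [ 0.2939855  -1.28000444 -2.37120305]
top [0.40194174 0.03685566 1.31279763] [[576.60880116   0.         323.59913153]
 [  0.         576.60880116 236.02350282]
 [  0.           0.           1.        ]] [0.04279452 0.         0.         0.         0.        ] [ 0.12008895 -0.1102452  -1.57763342]
{'t': 0.1, 'q': array([-1.36938924e+00,  1.31105176e-01,  1.48915690e+00, -2.47734814e-05,
        1.52299755e+00, -8.53973200e-02]), 'dq': array([-0.00071212, -0.00117851, -0.00204594,  0.00095008,  0.00037396,
       -0.00023397]), 'joint_torque': array([ 1.77614515e-03, -5.61341000e+01, -4.93096054e+01,  7.70889851e-02,
        2.91563821e-02, -6.76446325e-05]), 'tool_pos': array([ 0.16964476, -0.57498606,  0.21768808]), 'orientation': array([-3.10769988e+00, -4.48733080e-01,  1.90500117e-04]), 'force': array([0.94324971, 0.19883519, 0.02311723]), 'wrist_torque': array([-0.03404361,  0.04199784, -0.00350447]), 'gripper_force': 0.0, 'opening': 0.09308013710662606}
```

View pics/scene0.png

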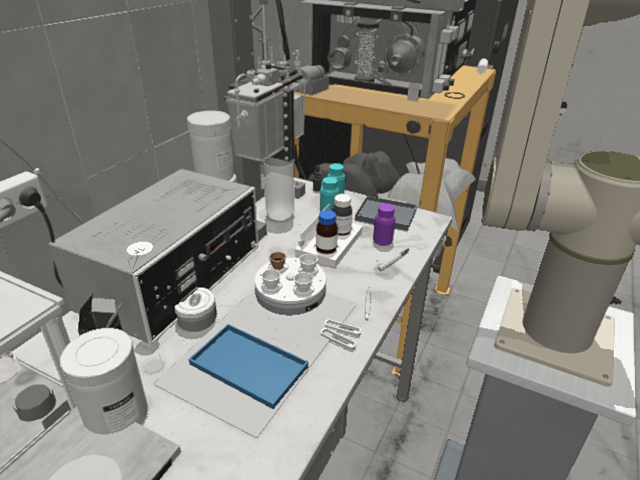

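View pics/top0.png

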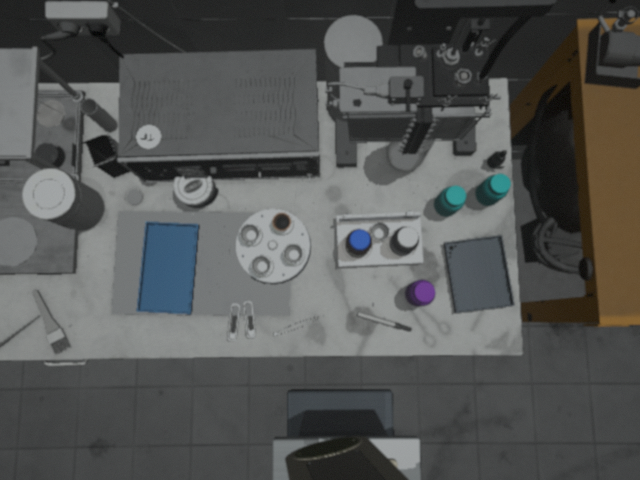

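The scene view shows the changer at (290,280), the blue-cap bottle at (326,235), the white-cap bottle at (343,212), the blue tray at (248,363) and the discard tray at (386,213). In the top view the white cap is at (405,238), the blue cap at (359,240), the fresh crucible at (380,231), the brown one at (282,222), the blue tray at (168,267) and the discard tray at (479,274).

Possible mix-ups:
- **bottle_white:** turquoise (452,200) and (494,188) and purple (421,292) have the wrong colour; I choose the white cap at (405,238).
- **fresh:** the whites on the changer at (249,232), (293,253) and (261,266) are waiting ones; I choose (380,231) in the station.

```bash
sed -i "s/np.array(c\['rotation'\])/R(c)/g" h.py
cat >> h.py <<'E'
def R(c): return cv2.Rodrigues(np.array(c['rotation'],float))[0]
E
python3 - <<'E'
from h import *
t=cam('top'); s=cam('scene')
a=cv2.resize(t['pixels'][195:290,225:430],None,fx=3.9,fy=3.9,interpolation=cv2.INTER_CUBIC)
b=cv2.resize(s['pixels'][170:320,240:440],None,fx=2.5,fy=2.5,interpolation=cv2.INTER_CUBIC)
cv2.imwrite('pics/a.png',a)
cv2.imwrite('pics/b.png',cv2.resize(s['pixels'][180:320,240:430],None,fx=4.2,fy=4.2,interpolation=cv2.INTER_CUBIC))
print(R(t),R(s))
hsv=cv2.cvtColor(t['pixels'],cv2.COLOR_BGR2HSV)
def blobs(name,lo,hi,z,box,amin=40):
    m=cv2.inRange(hsv,np.array(lo),np.array(hi)); k=np.zeros_like(m); x0,y0,x1,y1=box;k[y0:y1,x0:x1]=m[y0:y1,x0:x1]
    cs,_=cv2.findContours(k,cv2.RETR_EXTERNAL,cv2.CHAIN_APPROX_NONE)
    for c in cs:
        if cv2.contourArea(c)<amin: continue
        r=cv2.minAreaRect(cv2.convexHull(c)); pts=cv2.boxPoints(r); w=np.array([onz(t,*p,z)[:2] for p in pts])
        print(name,np.round(r[0],1),np.round(r[1],1),'world',np.round(w.mean(0),4),'sides',np.round(np.linalg.norm(np.diff(w,axis=0),axis=1),4)[:2],'dir',np.round(np.degrees(np.arctan2(*(w[1]-w[0])[::-1])),1))
blobs('bluetray',(95,90,40),(115,255,255),.02,(120,200,220,330),500)
blobs('bluecap',(108,150,60),(125,255,255),.122,(335,215,385,265))
blobs('discard',(0,0,0),(180,90,95),.02,(438,228,518,318),500)
blobs('whitecap',(0,0,175),(180,60,255),.122,(388,222,424,256))
blobs('brown',(0,90,20),(25,255,255),.078,(265,205,300,240))
blobs('changer',(0,0,130),(180,60,255),.046,(228,202,318,290),800)
blobs('station',(0,0,165),(180,60,255),.022,(326,205,432,275),300)
print(t['pixels'][[245,245,215,300],[200,480,395,300]], hsv[238,405],hsv[262,385],hsv[240,272])
E
```

```text
[[-0.00941634  0.98924494 -0.14596499]
 [-0.99993144 -0.01033142 -0.00551238]
 [-0.00696112  0.14590308  0.9892744 ]] [[-0.88610821  0.2676999  -0.37835036]
 [-0.46319534 -0.48296768  0.74309642]
 [ 0.01619584  0.83371397  0.55195898]]
bluetray [167.8 267.1] [53.3 91.2] world [0.527  0.3944] sides [0.2047 0.1211] dir -3.2
bluecap [359.5 240. ] [18. 19.] world [ 0.5685 -0.0312] sides [0.0397 0.0379] dir -90.6
discard [477.4 274.1] [72.3 62.6] world [ 0.5038 -0.2983] sides [0.1409 0.1607] dir -82.0
changer [272.5 245.5] [87. 89.] world [0.5699 0.1573] sides [0.1994 0.1943] dir -90.6
station [380.2 253.3] [18.9 81.4] world [ 0.5519 -0.0829] sides [0.1834 0.0428] dir -87.8
[[120 119 117]
 [ 89  84  78]
 [154 153 149]
 [145 147 144]] [ 90   6 169] [ 96   8 170] [ 96   8 151]
```

View pics/a.png

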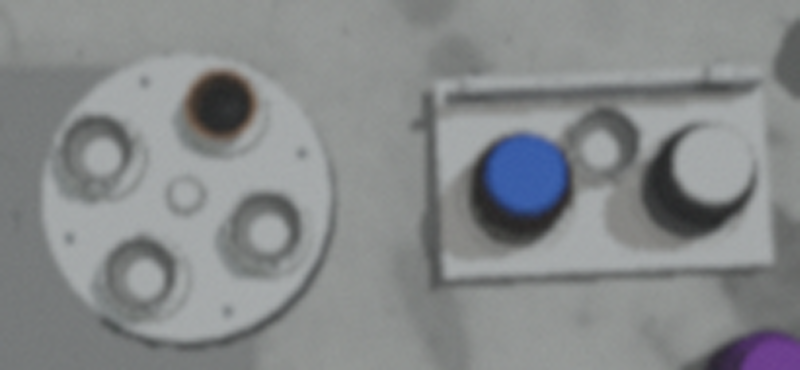

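View pics/b.png

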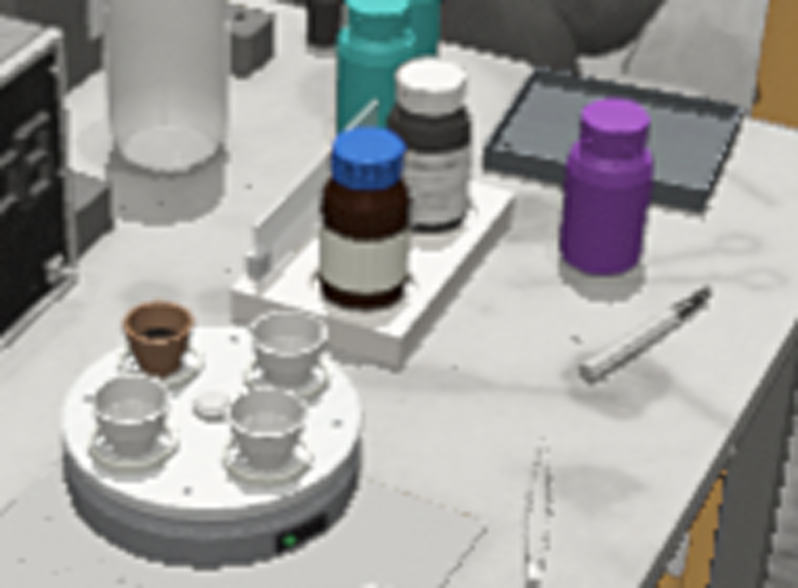

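The crops show: top crop, blue cap (527,174), white cap (712,165), brown rim (221,104), fresh rim (602,146), hub (186,195). Scene crop, blue cap (369,145), white cap (432,75), brown rim (158,322). Both bottles and the fresh crucible are confirmed in the station.

Run:
```python
from h import *
t=cam('top'); s=cam('scene')
A=lambda x,y:(x/3.9024-.5+225+.37,y/3.9+195-.4)
A=lambda x,y:((x+.5)/3.9-.5+225,(y+.5)/3.9-.5+195)
B=lambda x,y:((x+.5)/4.2-.5+240,(y+.5)/4.2-.5+180)
o={}
for n,p,q,z in [('blue',(527,174),(369,143),.122),('white',(712,165),(432,74),.122),('brown',(221,104),(158,320),.078),('w1',(97,153),(131,396),.078),('w2',(268,231),(289,331),.078),('w3',(141,277),(268,410),.078),('fresh',(602,146),None,.047),('hub',(186,195),(211,400),.055),('FL',(442,284),(402,366),.022),('FR',(774,264),(517,197),.022)]:
    a=onz(t,*A(*p),z); o[n]=a
    r=''
    if q:
        e1,d1=ray(t,*A(*p)); e2,d2=ray(s,*B(*q)); k=np.linalg.lstsq(np.c_[d1,-d2],e2-e1,rcond=None)[0]; r=[np.round(onz(s,*B(*q),z)[:2],4),np.round((e1+d1*k[0]+e2+d2*k[1])/2,4)]
    print(n,np.round(a[:2],4),*r)
d=o['blue']-o['white']; print('station ang',np.degrees(np.arctan2(d[1],d[0])),np.linalg.norm(d))
d=o['FL']-o['FR'];print(np.degrees(np.arctan2(d[1],d[0])),np.linalg.norm(d))
d=o['brown']-o['w3'];print('chg',np.degrees(np.arctan2(d[1],d[0])),np.linalg.norm(d),(o['brown']+o['w3'])/2,(o['w1']+o['w2'])/2)
d=o['w1']-o['w2'];print('chg',np.degrees(np.arctan2(d[1],d[0])),np.linalg.norm(d))
st=robot.read_state(); print(cv2.Rodrigues(st['orientation'])[0].round(3))
```

```text
blue [ 0.5701 -0.0318] [ 0.5684 -0.03  ] [ 0.5698 -0.0321  0.1206]
white [ 0.5739 -0.1306] [ 0.5727 -0.1283] [ 0.574  -0.1309  0.1205]
brown [0.6175 0.1354] [0.616  0.1368] [0.6173 0.1353 0.0767]
w1 [0.5905 0.2042] [0.5915 0.2042] [0.5909 0.2044 0.0783]
w2 [0.546  0.1093] [0.5465 0.1107] [0.5465 0.1096 0.0772]
w3 [0.5212 0.1793] [0.5217 0.1798] [0.5215 0.1795 0.0778]
fresh [ 0.5963 -0.0791]
hub [0.5696 0.1569] [0.5681 0.1606] [0.57   0.1572 0.0521]
FL [0.5208 0.0125] [0.5084 0.0398] [ 0.522   0.0118 -0.0006]
FR [ 0.5305 -0.1784] [ 0.5246 -0.1705] [ 0.5297 -0.18    0.0156]
station ang 92.22130111036326 0.0988761467205586
92.90661008125682 0.19117988450686146
chg -24.535287118142023 0.10581539012895434 [0.56931967 0.15734496 0.078     ] [0.56825393 0.15675738 0.078     ]
chg 64.83385615136547 0.10485807495704903
[[ 0.959  0.283 -0.   ]
 [ 0.283 -0.959  0.001]
 [ 0.    -0.001 -1.   ]]
```

Emit:
{"fn": "play_rows", "kwargs": {"deltas": [0, 0, 0, 5.47, 85, 0, 0, 0, 5.47, 80, 0, 0, 0, 5.47, 80, 23.5, -32, 0, 0, 80, 23.5, -32, 0, 0, 80, 23.5, -32, 0, 0, 80, 23.5, -32, 0, 0, 80, 23.5, -32, 0, 0, 80, 23.5, -32, 0, 0, 80, 23.5, -32, 0, 0, 80], "newtons": 30}}

```text
t: 1.13
tool_pos: [0.3349, -0.3498, 0.2188]
orientation: [3.141, -0.0, 0.001]
force: [0.3, -0.6, -0.4]
opening: 0.08
gripper_force: 0.0
```

Emit:
{"fn": "play_rows", "kwargs": {"deltas": [23.5, -31.8, 0, 0, 80, 23.5, -31.8, 0, 0, 80, 23.5, -31.8, 0, 0, 80, 23.5, -31.8, 0, 0, 80, 23.5, -31.8, 0, 0, 80, 23.5, -31.8, 0, 0, 80, 23.5, -31.8, 0, 0, 80, 23.5, -31.8, 0, 0, 80, 23.5, -31.8, 0, 0, 80, 22.5, -30.5, 0, 0, 80]}}

```text
t: 1.97
tool_pos: [0.569, -0.0326, 0.2187]
orientation: [3.142, 0.001, 0.001]
force: [1.4, -0.3, -0.1]
opening: 0.0801
gripper_force: 0.0
```

Emit:
{"fn": "play_rows", "kwargs": {"deltas": [0, 0, 0, 0, 80, 0, 0, 0, 0, 80]}}

```text
t: 2.13
tool_pos: [0.5685, -0.0327, 0.2181]
orientation: [-3.141, -0.006, 0.001]
force: [-0.4, -0.2, 0.1]
opening: 0.0798
gripper_force: 0.0
```

Emit:
{"fn": "play_rows", "kwargs": {"deltas": [1.5, -0.7, 22, 0, 80, 0, 0, 22, 0, 80, 0, 0, 22, 0, 80, 0, 0, 22, 0, 80, 0, 0, 20, 0, 80, 0, 0, 18, 0, 80, 0, 0, 16, 0, 80, 0, 0, 14, 0, 80, 0, 0, 12, 0, 80, 0, 0, 0, 0, 80]}}

```text
t: 2.97
tool_pos: [0.5671, -0.0347, 0.0478]
orientation: [-3.141, 0.001, 0.007]
force: [0.7, -0.4, -0.9]
opening: 0.0799
gripper_force: 0.0
```

Emit:
{"fn": "play_rows", "kwargs": {"deltas": [0, 0, 0, 0, 50, 0, 0, 0, 0, 50, 0, 0, 0, 0, 50, 0, 0, 0, 0, 50, 0, 0, 0, 0, 50, 0, 0, 0, 0, 50, 0, 0, 0, 0, 50, 0, 0, 0, 0, 50]}}

```text
t: 3.63
tool_pos: [0.5705, -0.0339, 0.052]
orientation: [3.141, 0.001, 0.003]
force: [-0.9, 1.0, 6.2]
opening: 0.0563
gripper_force: 30.0
```

Emit:
{"fn": "play_rows", "kwargs": {"deltas": [0, 0, -4, 0, 50, 0, 0, -8, 0, 50, 0, 0, -14, 0, 50, 0, 0, -20, 0, 50, 0, 0, -20, 0, 50, 0, 0, -16, 0, 50, 0, 0, -12, 0, 50, 0, 0, -6, 0, 50, 0, 0, 0, 0, 50]}}

```text
t: 4.38
tool_pos: [0.5704, -0.0341, 0.1524]
orientation: [3.141, 0.001, 0.004]
force: [0.5, 1.0, -1.6]
opening: 0.0564
gripper_force: 30.0
```

Emit:
{"fn": "play_rows", "kwargs": {"deltas": [-2, -10, 0, 0, 50, -5, -20, 0, 0, 50, -6, -28, 0, 0, 50, -8, -36, 0, 0, 50, -8, -36, 0, 0, 50, -8, -36, 0, 0, 50, -8, -36, 0, 0, 50, -8, -36, 0, 0, 50, -8, -36, 0, 0, 50, -8, -36, 0, 0, 50]}}

```text
t: 5.22
tool_pos: [0.4982, 0.2779, 0.1488]
orientation: [3.141, 0.001, -0.004]
force: [0.6, -0.2, -1.5]
opening: 0.0564
gripper_force: 30.0
```

Emit:
{"fn": "play_rows", "kwargs": {"deltas": [-8, -36, 0, 0, 50, -7, -30, 0, 0, 50, -6, -28, 0, 0, 50, -5, -20, 0, 0, 50, -4, -16, 0, 0, 50, -2, -10, 0, 0, 50, 0, 0, 0, 0, 50, 0, 0, 0, 0, 50]}}

```text
t: 5.88
tool_pos: [0.4681, 0.4156, 0.1499]
orientation: [3.14, 0.001, -0.001]
force: [1.1, -1.1, -1.9]
opening: 0.0564
gripper_force: 30.0
```

Run:
```python
from h import *
s=cam('scene'); cv2.imwrite('pics/c.png',s['pixels'])
P=np.mean([robot.read_state()['tool_pos']],0);print(P)
```

```text
[0.46849711 0.41507466 0.1501256 ]
```

View pics/c.png

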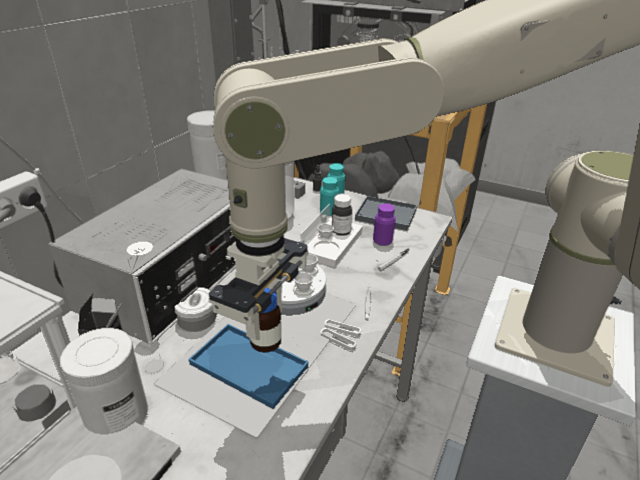

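The held bottle is upright over the near half of the blue tray, with its foot near (265,347), and the crucibles are undisturbed. I'll shift it to the tray's centre line and lower it.

Emit:
{"fn": "play_rows", "kwargs": {"deltas": [4, 10, 6, 0, 50, 4, 9, 14, 0, 50, 0, 0, 20, 0, 50, 0, 0, 20, 0, 50, 0, 0, 16, 0, 50, 0, 0, 12, 0, 50, 0, 0, 8, 0, 50, 0, 0, 6, 0, 50, 0, 0, 3, 0, 50, 0, 0, 1.5, 0, 50]}}

```text
t: 6.77
tool_pos: [0.4769, 0.3968, 0.045]
orientation: [3.141, 0.0, 0.001]
force: [-5.2, -5.6, 11.7]
opening: 0.0564
gripper_force: 30.0
```

Emit:
{"fn": "play_rows", "kwargs": {"deltas": [0, 0, 0, 0, 50, 0, 0, 0, 0, 50]}}

```text
t: 6.93
tool_pos: [0.4771, 0.3975, 0.0451]
orientation: [-3.14, -0.001, -0.002]
force: [-1.1, 0.3, -1.4]
opening: 0.0564
gripper_force: 30.0
```

Emit:
{"fn": "play_rows", "kwargs": {"deltas": [0, 0, 1, 0, 50, 0, 0, 0, 0, 50, 0, 0, 0, 0, 50]}}

```text
t: 7.18
tool_pos: [0.4771, 0.3976, 0.045]
orientation: [-3.141, -0.001, -0.003]
force: [-2.0, -2.9, 7.7]
opening: 0.0565
gripper_force: 30.0
```

Emit:
{"fn": "play_rows", "kwargs": {"deltas": [0, 0, 0, 0, 80, 0, 0, 0, 0, 80, 0, 0, 0, 0, 80, 0, 0, 0, 0, 80, 0, 0, -10, 0, 80, 0, 0, -20, 0, 80, 0, 0, -30, 0, 80, 0, 0, -30, 0, 80, 0, 0, -20, 0, 80, 5, 20, 0, 0, 80]}}

```text
t: 8.02
tool_pos: [0.4834, 0.3813, 0.1606]
orientation: [-3.135, -0.004, -0.013]
force: [0.9, 0.5, 0.4]
opening: 0.0798
gripper_force: 0.0
```

Emit:
{"fn": "play_rows", "kwargs": {"deltas": [6, 36, 0, 0, 80, 7, 38, 0, 0, 80, 7, 38, 0, 0, 80, 7, 38, 0, 0, 80, 7, 38, 0, 0, 80, 7, 38, 0, 0, 80, 7, 38, 0, 0, 80, 7, 38, 0, 0, 80, 7, 38, 0, 0, 80, 7, 38, 0, 0, 80]}}

```text
t: 8.85
tool_pos: [0.5507, -0.0029, 0.1542]
orientation: [3.142, 0.001, 0.002]
force: [0.8, 0.7, -1.4]
opening: 0.08
gripper_force: 0.0
```

Emit:
{"fn": "play_rows", "kwargs": {"deltas": [7, 36, 0, 0, 80, 6, 34, 0, 0, 80, 5, 30, 0, 0, 80, 5, 30, 0, 0, 80, 0, 0, 0, 0, 80, 0, 0, 0, 0, 80]}}

```text
t: 9.35
tool_pos: [0.5736, -0.1325, 0.1537]
orientation: [3.142, -0.004, 0.001]
force: [-0.1, 0.7, -0.1]
opening: 0.0798
gripper_force: 0.0
```

Run:
```python
from h import *
s=cam('scene'); cv2.imwrite('pics/d.png',s['pixels'])
t=cam('top'); cv2.imwrite('pics/dt.png',t['pixels'])
print(robot.read_state()['tool_pos'])
```

```text
[ 0.57350742 -0.1303322   0.15342341]
```

View pics/d.png

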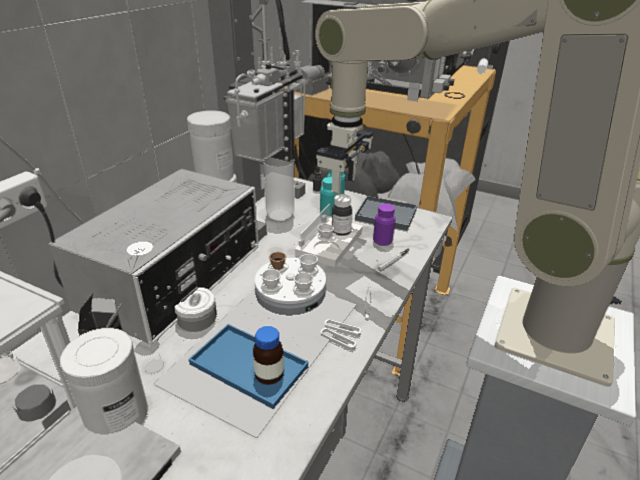

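The blue bottle stands upright in the tray, its cap at (266,336); the gripper is over the white bottle at (342,215).

Emit:
{"fn": "play_rows", "kwargs": {"deltas": [0, 0, 10, 0, 80, 0, 0, 18, 0, 80, 0, 0, 20, 0, 80, 0, 0, 20, 0, 80, 0, 0, 16, 0, 80, 0, 0, 12, 0, 80, 0, 0, 6.5, 0, 80, 0, 0, 0, 0, 80]}}

```text
t: 10.12
tool_pos: [0.5723, -0.1298, 0.0486]
orientation: [-3.141, -0.002, 0.005]
force: [0.3, -0.1, -0.8]
opening: 0.0804
gripper_force: 0.0
```

Emit:
{"fn": "play_rows", "kwargs": {"deltas": [0, 0, 0, 0, 50, 0, 0, 0, 0, 50, 0, 0, 0, 0, 50, 0, 0, 0, 0, 50, 0, 0, 0, 0, 50, 0, 0, 0, 0, 50, 0, 0, 0, 0, 50, 0, 0, 0, 0, 50]}}

```text
t: 10.78
tool_pos: [0.5743, -0.1312, 0.0517]
orientation: [3.141, 0.001, 0.003]
force: [-0.5, 0.3, 6.5]
opening: 0.0553
gripper_force: 30.0
```

Emit:
{"fn": "play_rows", "kwargs": {"deltas": [0, 0, -4, 0, 50, 0, 0, -8, 0, 50, 0, 0, -14, 0, 50, 0, 0, -20, 0, 50, 0, 0, -20, 0, 50, 0, 0, -16, 0, 50, 0, 0, -12, 0, 50, 0, 0, -6, 0, 50, 0, 0, 0, 0, 50]}}

```text
t: 11.53
tool_pos: [0.5744, -0.1312, 0.1523]
orientation: [3.141, 0.001, 0.004]
force: [0.6, -0.5, -2.1]
opening: 0.0551
gripper_force: 29.9
```

Emit:
{"fn": "play_rows", "kwargs": {"deltas": [0, -10, 0, 0, 50, 0, -20, 0, 0, 50, 0, -28, 0, 0, 50, 1, -36, 0, 0, 50, 1, -36, 0, 0, 50, 1, -36, 0, 0, 50, 1, -36, 0, 0, 50, 1, -36, 0, 0, 50, 1, -36, 0, 0, 50, 0, -36, 0, 0, 50]}}

```text
t: 12.37
tool_pos: [0.5779, 0.1813, 0.1487]
orientation: [3.141, 0.001, -0.004]
force: [-0.7, 0.2, -2.2]
opening: 0.0551
gripper_force: 29.9
```

Emit:
{"fn": "play_rows", "kwargs": {"deltas": [0, -36, 0, 0, 50, 0, -36, 0, 0, 50, 0, -36, 0, 0, 50, 0, -36, 0, 0, 50, 0, -28, 0, 0, 50, 0, -20, 0, 0, 50, 0, -14, 0, 0, 50, 0, -6, 0, 0, 50, 0, 0, 0, 0, 50]}}

```text
t: 13.12
tool_pos: [0.5777, 0.3924, 0.1486]
orientation: [3.141, 0.004, -0.004]
force: [-0.6, -0.5, -1.1]
opening: 0.0548
gripper_force: 29.9
```

Emit:
{"fn": "play_rows", "kwargs": {"deltas": [0, 0, 6, 0, 50, 0, 0, 14, 0, 50, 0, 0, 20, 0, 50, 0, 0, 20, 0, 50, 0, 0, 16, 0, 50, 0, 0, 12, 0, 50, 0, 0, 8, 0, 50, 0, 0, 6, 0, 50, 0, 0, 3, 0, 50, 0, 0, 1.5, 0, 50]}}

```text
t: 13.95
tool_pos: [0.5798, 0.391, 0.0447]
orientation: [-3.141, -0.0, -0.001]
force: [-2.7, -2.9, 6.1]
opening: 0.0546
gripper_force: 30.0
```

Emit:
{"fn": "play_rows", "kwargs": {"deltas": [0, 0, 0.5, 0, 50, 0, 0, 0.5, 0, 50, 0, 0, 0, 0, 50, 0, 0, 0, 0, 50]}}

```text
t: 14.28
tool_pos: [0.5801, 0.3913, 0.0447]
orientation: [-3.141, -0.001, -0.003]
force: [-2.7, -2.8, 5.0]
opening: 0.0549
gripper_force: 30.0
```

Emit:
{"fn": "play_rows", "kwargs": {"deltas": [0, 0, 0, 0, 80, 0, 0, 0, 0, 80, 0, 0, 0, 0, 80, 0, 0, 0, 0, 80, 0, 0, -10, 0, 80, 0, 0, -20, 0, 80, 0, 0, -30, 0, 80, 0, 0, -30, 0, 80, 0, 0, -20, 0, 75, 5, 20, 0, 0, 70]}}

```text
t: 15.12
tool_pos: [0.5863, 0.3756, 0.1613]
orientation: [-3.135, -0.005, -0.014]
force: [0.7, 0.0, 1.3]
opening: 0.0728
gripper_force: 0.0
```

Emit:
{"fn": "play_rows", "kwargs": {"deltas": [5, 35, 0, 0, 60, 5, 38, 0, 0, 60, 5, 38, 0, 0, 60, 5, 38, 0, 0, 60, 5, 36, 0, 0, 60, 4, 30, 0, 0, 60, 3, 21, 0, 0, 60, 0, 0, 0, 6, 60, 0, 0, 0, 6, 60, 0, 0, 0, 0, 60]}}

```text
t: 15.95
tool_pos: [0.6168, 0.1344, 0.154]
orientation: [-3.123, 0.337, -0.001]
force: [-0.1, 0.2, -0.9]
opening: 0.0602
gripper_force: 0.0
```

Emit:
{"fn": "play_rows", "kwargs": {"deltas": [0, 0, 0, 0, 60, 0, 0, 0, 0, 60]}}

```text
t: 16.12
tool_pos: [0.6166, 0.1354, 0.1536]
orientation: [-3.125, 0.322, -0.001]
force: [0.4, -0.7, 0.4]
opening: 0.0602
gripper_force: 0.0
```

Run:
```python
from h import *
s=cam('scene'); t=cam('top')
I=s['pixels']; a=cv2.resize(I[170:420,150:400],(590,590),interpolation=cv2.INTER_CUBIC)
cv2.imwrite('pics/e.png',a)
print(robot.read_state()['tool_pos'],robot.read_state()['opening'])
# brown crucible in the scene picture
hsv=cv2.cvtColor(I,cv2.COLOR_BGR2HSV); m=cv2.inRange(hsv,np.array((0,90,20)),np.array((20,255,255)));k=np.zeros_like(m);k[240:275,262:295]=m[240:275,262:295]
ys,xs=np.nonzero(k);print(xs.min(),xs.max(),ys.min(),ys.max())
print(proj(s,[[.617,.1353,.078],[.617,.1353,.046]]))
print('box front',onz(t,220,178,0.0),onz(t,220,160,0.15))
```

```text
[0.61644808 0.1355131  0.15330791] 0.059991698491865246
270 284 252 268
[[277.19820234 255.37861163]
 [277.58097753 266.34381352]]
box front [0.73510187 0.28475959 0.        ] [0.7353663  0.25701106 0.15      ]
```

View pics/e.png

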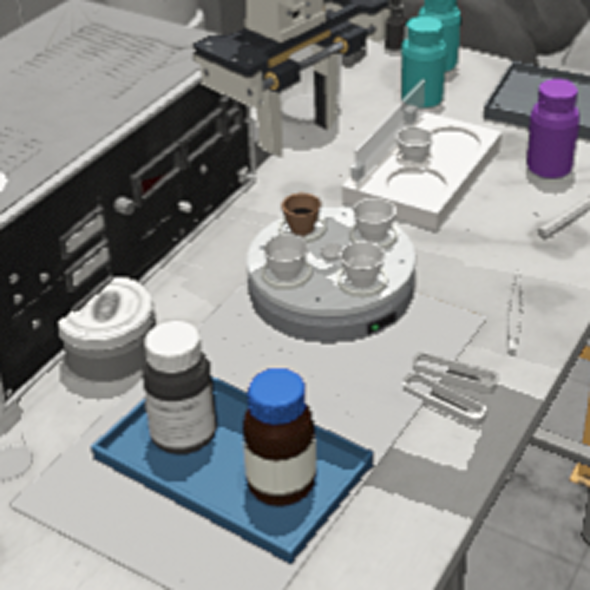

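Both bottles stand upright in the blue tray, with caps at (173,340) and (277,390) in the crop. The brown crucible is at (301,213) under the gripper, and the fresh one is now free at (415,143). I'll lower onto the brown one.

Emit:
{"fn": "play_rows", "kwargs": {"deltas": [0, 0, 12, 0, 60, 0, 0, 20, 0, 60, 0, 0, 20, 0, 60, 0, 0, 15, 0, 60, 0, 0, 11, 0, 60, 0, 0, 8, 0, 60, 0, 0, 5, 0, 60, 0, 0, 3.5, 0, 60, 0, 0, 2, 0, 60, 0, 0, 0, 0, 60], "newtons": 10}}

```text
t: 17.05
tool_pos: [0.6168, 0.1351, 0.0569]
orientation: [-3.124, 0.328, -0.001]
force: [0.3, 0.5, 0.3]
opening: 0.06
gripper_force: 0.0
```

Emit:
{"fn": "play_rows", "kwargs": {"deltas": [0, 0, 0, 0, 56, 0, 0, 0, 0, 52, 0, 0, 0, 0, 48, 0, 0, 0, 0, 44, 0, 0, 0, 0, 36, 0, 0, 0, 0, 36, 0, 0, 0, 0, 36, 0, 0, 0, 0, 36]}}

```text
t: 17.72
tool_pos: [0.6167, 0.1351, 0.057]
orientation: [-3.124, 0.328, -0.001]
force: [-0.3, 0.1, 2.8]
opening: 0.0409
gripper_force: 10.0
```

Emit:
{"fn": "play_rows", "kwargs": {"deltas": [0, 0, -1, 0, 36, 0, 0, -2, 0, 36, 0, 0, -4, 0, 36, 0, 0, -8, 0, 36, 0, 0, -12, 0, 36, 0, 0, -18, 0, 36, 0, 0, -20, 0, 36, 0, 0, -16, 0, 36, 0, 0, -10, 0, 36, 0, 0, -5, 0, 36]}}

```text
t: 18.55
tool_pos: [0.6178, 0.1353, 0.1559]
orientation: [-3.123, 0.328, -0.006]
force: [0.3, 0.6, 0.3]
opening: 0.0409
gripper_force: 10.0
```

Run:
```python
from h import *
s=cam('scene'); I=s['pixels']; cv2.imwrite('pics/f.png',cv2.resize(I[160:310,200:400],(800,600),interpolation=cv2.INTER_CUBIC))
st=robot.read_state();print(st['tool_pos'],st['opening'],st['force'])
```

```text
[0.61777569 0.13526973 0.155747  ] 0.040754922241796845 [0.43666705 0.14571121 0.29734159]
```

View pics/f.png

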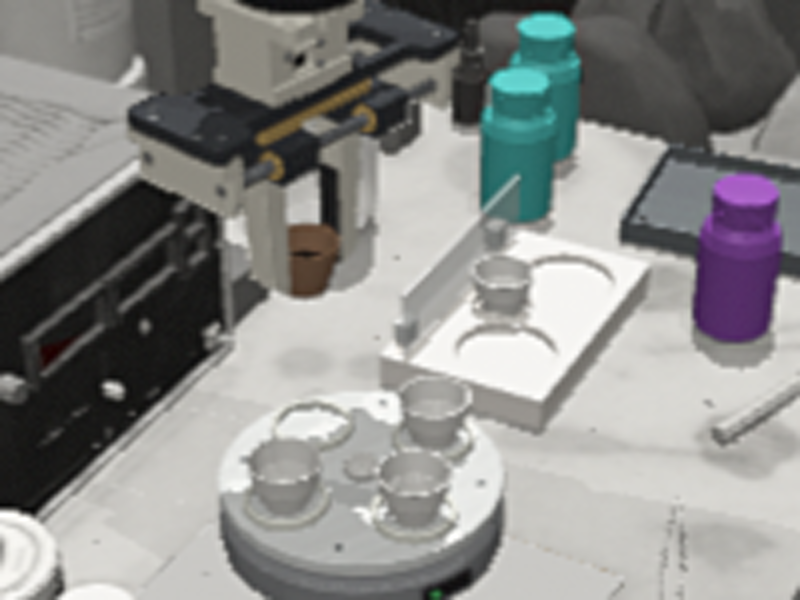

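The brown crucible hangs upright in the fingers at crop (312,260). Its seat at (315,425) is empty and the three waiting crucibles are in place.

Run:
```python
from h import *
t=cam('top'); I=t['pixels']
for n,p,z in [('purple',(421,292),.107),('tq1',(452,200),.107),('tq2',(494,188),.107)]: print(n,onz(t,*p,z).round(4))
g=cv2.GaussianBlur(cv2.cvtColor(I,cv2.COLOR_BGR2GRAY),(3,3),0); m=np.zeros_like(g); m[228:318,438:518]=(g[228:318,438:518]<105)*255
m=cv2.morphologyEx(m,cv2.MORPH_OPEN,np.ones((9,9)))
c=max(cv2.findContours(m,0,1)[0],key=cv2.contourArea); r=cv2.minAreaRect(c); b=cv2.boxPoints(r); w=np.array([onz(t,*p,.02)[:2] for p in b])
print(b.round(1),w.round(4),w.mean(0),np.linalg.norm(np.diff(w,axis=0),axis=1))
cv2.imwrite('pics/g.png',cv2.resize(I[180:330,400:530],(650,600*1),interpolation=cv2.INTER_CUBIC))
```

```text
purple [ 0.4602 -0.1577  0.107 ]
tq1 [ 0.6544 -0.23    0.107 ]
tq2 [ 0.6793 -0.3198  0.107 ]
[[439.8 242.8]
 [502.8 232.7]
 [514.5 305.4]
 [451.5 315.6]] [[ 0.5744 -0.2178]
 [ 0.5961 -0.3599]
 [ 0.4332 -0.3765]
 [ 0.4119 -0.2371]] [ 0.50389638 -0.2978371 ] [0.14374369 0.16371909 0.14095835]
```

View pics/g.png

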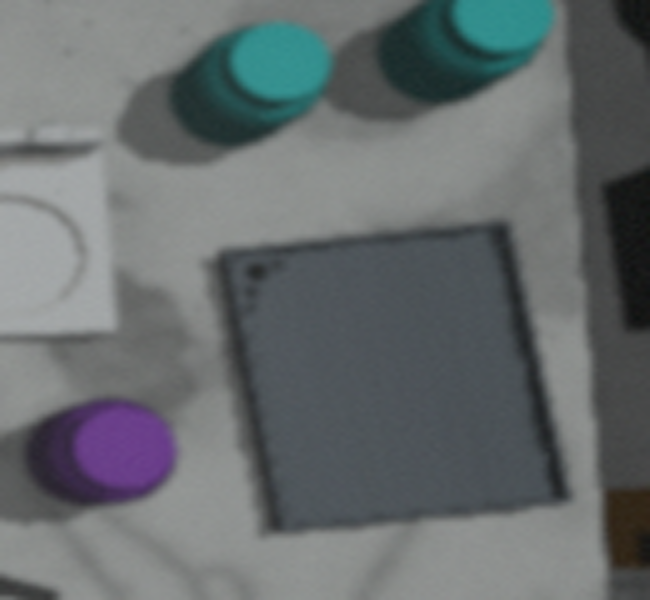

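The top crop shows the discard tray with corners (220,252), (505,225), (568,497) and (272,530), centre (391,376). The slag is in the corner at (258,272), and the purple bottle stands clear at (125,445). I'll place near the tray centre, at (0.505, -0.303).

Emit:
{"fn": "play_rows", "kwargs": {"deltas": [-1.3, 10, 0, 0, 36, -1.3, 20, 0, 0, 36, -1.3, 30, 0, 0, 36, -1.3, 36, 0, 0, 36, -1.3, 36, 0, 0, 36, -1.3, 36, 0, 0, 36, -1.3, 36, 0, 0, 36, -1.3, 36, 0, 0, 36, -1.3, 36, 0, 0, 36, -1.3, 36, 0, 0, 36]}}

```text
t: 19.48
tool_pos: [0.5369, -0.1691, 0.151]
orientation: [-3.124, 0.328, 0.004]
force: [0.1, 0.4, -0.1]
opening: 0.0407
gripper_force: 10.0
```

Emit:
{"fn": "play_rows", "kwargs": {"deltas": [-0.9, 36, 0, 0, 36, -0.9, 34, 0, 0, 36, -0.9, 28, 0, 0, 36, -0.9, 20, 0, 0, 36, -0.9, 14, 0, 0, 36, -0.9, 8, 0, 0, 36, 0, 0, 0, 0, 36, 0, 0, 0, 0, 36]}}

```text
t: 20.15
tool_pos: [0.5044, -0.3026, 0.152]
orientation: [-3.123, 0.328, 0.001]
force: [-0.3, 1.1, -0.4]
opening: 0.0408
gripper_force: 10.0
```

Emit:
{"fn": "play_rows", "kwargs": {"deltas": [0, 0, 10, 0, 36, 0, 0, 20, 0, 36, 0, 0, 26, 0, 36, 0, 0, 24, 0, 36, 0, 0, 18, 0, 36, 0, 0, 14, 0, 36, 0, 0, 9, 0, 36, 0, 0, 5, 0, 36, 0, 0, 3, 0, 36, 0, 0, 2, 0, 36]}}

```text
t: 20.98
tool_pos: [0.5052, -0.303, 0.0218]
orientation: [3.124, -0.327, 0.001]
force: [0.5, -0.0, 0.5]
opening: 0.0411
gripper_force: 10.0
```

Emit:
{"fn": "play_rows", "kwargs": {"deltas": [0, 0, 1, 0, 36, 0, 0, 1, 0, 36, 0, 0, 0, 0, 36, 0, 0, 0, 0, 36]}}

```text
t: 21.32
tool_pos: [0.505, -0.3036, 0.0202]
orientation: [3.124, -0.328, 0.001]
force: [0.1, -0.7, -0.2]
opening: 0.0409
gripper_force: 10.0
```

Emit:
{"fn": "play_rows", "kwargs": {"deltas": [0, 0, 1, 0, 36, 0, 0, 0, 0, 36, 0, 0, 0, 0, 36]}}

```text
t: 21.57
tool_pos: [0.5049, -0.3035, 0.019]
orientation: [3.124, -0.328, 0.001]
force: [0.3, -0.7, 1.1]
opening: 0.0407
gripper_force: 10.0
```

Emit:
{"fn": "play_rows", "kwargs": {"deltas": [0, 0, 0.6, 0, 36, 0, 0, 0, 0, 36, 0, 0, 0, 0, 36]}}

```text
t: 21.82
tool_pos: [0.5051, -0.3036, 0.0189]
orientation: [3.124, -0.328, 0.001]
force: [-1.2, 0.7, 5.5]
opening: 0.0408
gripper_force: 10.0
```

Emit:
{"fn": "play_rows", "kwargs": {"deltas": [0, 0, 0, 0, 46, 0, 0, 0, 0, 52, 0, 0, 0, 0, 52, 0, 0, 0, 0, 52, 0, 0, -6, 0, 52, 0, 0, -18, 0, 52, 0, 0, -30, 0, 56, 0, 0, -36, 0, 60, 0, 0, -26, 0, 60, 0, 0, -14, 0, 60]}}

```text
t: 22.65
tool_pos: [0.5063, -0.3044, 0.1531]
orientation: [3.122, -0.327, 0.008]
force: [0.1, 0.1, 0.5]
opening: 0.06
gripper_force: 0.0
```

Run:
```python
from h import *
s=cam('scene'); t=cam('top')
a=cv2.resize(t['pixels'][200:320,250:500],(800,384),interpolation=cv2.INTER_CUBIC)
b=cv2.resize(s['pixels'][180:240,300:420],(400,200),interpolation=cv2.INTER_CUBIC)
o=np.zeros((590,800,3),np.uint8);o[:384]=a;o[386:586,:400]=b
b=cv2.resize(s['pixels'][220:300,240:400],(400,200),interpolation=cv2.INTER_CUBIC);o[386:586,400:]=b
cv2.imwrite('pics/i.png',o)
```

```text
(no output)
```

View pics/i.png

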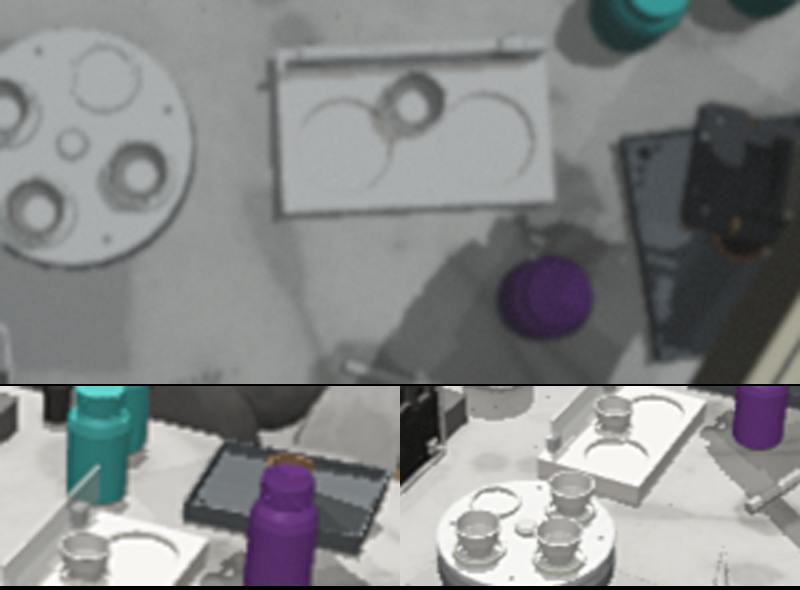

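The brown rim shows in the tray behind the purple bottle, at (290,462) in the lower-left panel. In the top panel the fresh crucible's rim is at (410,105), the empty collar at (105,80), and the bottle recesses are around (347,145) and (490,138).

Run:
```python
from h import *
s=cam('scene'); t=cam('top')
A=lambda x,y:((x+.5)/3.2-.5+250,(y+.5)/3.2-.5+200)
B=lambda x,y:((x-399.5)/2.5-.5+240,(y-385.5)/2.5-.5+220)
for n,p,z in [('fresh',(410,104),.047),('collar',(105,80),.052),('recL',(346,145),.022),('recR',(489,138),.022),('w2rim',(137,173),.078)]: print(n,onz(t,*A(*p),z).round(4))
print('scene fresh',onz(s,*B(613,404),.047).round(4),'collar',onz(s,*B(497,501),.052).round(4))
g=cv2.cvtColor(t['pixels'],cv2.COLOR_BGR2GRAY)
G=cv2.resize(g,None,fx=4,fy=4,interpolation=cv2.INTER_CUBIC)
for n,(x0,y0,x1,y1),r0,r1,z in [('collar',(268,210,300,242),36,56,.052),('rim',(364,215,394,250),34,50,.047)]:
    c=cv2.HoughCircles(G[y0*4:y1*4,x0*4:x1*4],cv2.HOUGH_GRADIENT,1.5,20,param1=60,param2=12,minRadius=r0,maxRadius=r1)
    if c is not None:
        for k in c[0][:3]: print(n,k.round(1),onz(t,(k[0]+.5)/4-.5+x0,(k[1]+.5)/4-.5+y0,z).round(4))
```

```text
fresh [ 0.5961 -0.0764  0.047 ]
collar [0.6144 0.1348 0.052 ]
recL [ 0.5712 -0.0329  0.022 ]
recR [ 0.5751 -0.1337  0.022 ]
w2rim [0.5463 0.1112 0.078 ]
scene fresh [ 0.5989 -0.0801  0.047 ] collar [0.612 0.139 0.052]
rim [62.2 66.8 36.6] [ 0.598  -0.0796  0.047 ]
rim [44.2 83.2 37. ] [ 0.5888 -0.0694  0.047 ]
rim [50.2 50.2 44. ] [ 0.6073 -0.0731  0.047 ]
```

Emit:
{"fn": "play_rows", "kwargs": {"deltas": [5.4, -14, 0, 0, 60, 5.4, -28, 0, 0, 60, 5.4, -36, 0, 0, 60, 5.4, -38, 0, 0, 60, 5.4, -38, 0, 0, 60, 5.4, -36, 0, 0, 60, 5.4, -28, 0, 0, 60, 5.4, -14, 0, 0, 60, 0, -6, 0, 0, 60, 0, 0, 0, 0, 60]}}

```text
t: 23.68
tool_pos: [0.5957, -0.0785, 0.1464]
orientation: [-3.125, 0.325, 0.004]
force: [0.5, -0.8, -0.1]
opening: 0.06
gripper_force: 0.0
```

Emit:
{"fn": "play_rows", "kwargs": {"deltas": [0, 0, 10, 0, 60, 0, 0, 20, 0, 60, 0, 0, 26, 0, 60, 0, 0, 22, 0, 60, 0, 0, 16, 0, 60, 0, 0, 12, 0, 60, 0, 0, 7, 0, 60, 0, 0, 4, 0, 60, 0, 0, 2, 0, 60, 0, 0, 1.4, 0, 60]}}

```text
t: 24.52
tool_pos: [0.5969, -0.0799, 0.0283]
orientation: [3.124, -0.328, 0.002]
force: [0.1, -0.8, 0.4]
opening: 0.06
gripper_force: 0.0
```

Emit:
{"fn": "play_rows", "kwargs": {"deltas": [0, 0, 0, 0, 56, 0, 0, 0, 0, 52, 0, 0, 0, 0, 48, 0, 0, 0, 0, 44, 0, 0, 0, 0, 36, 0, 0, 0, 0, 36, 0, 0, 0, 0, 36, 0, 0, 0, 0, 36]}}

```text
t: 25.18
tool_pos: [0.5966, -0.0794, 0.028]
orientation: [3.124, -0.328, 0.001]
force: [1.0, 0.4, 2.0]
opening: 0.041
gripper_force: 10.0
```

Emit:
{"fn": "play_rows", "kwargs": {"deltas": [0, 0, -1, 0, 36, 0, 0, -2, 0, 36, 0, 0, -4, 0, 36, 0, 0, -8, 0, 36, 0, 0, -14, 0, 36, 0, 0, -20, 0, 36, 0, 0, -26, 0, 36, 0, 0, -25, 0, 36, 0, 0, -16, 0, 36, 0, 0, -9, 0, 36]}}

```text
t: 26.02
tool_pos: [0.5982, -0.0798, 0.1575]
orientation: [3.124, -0.328, 0.009]
force: [-0.5, 0.1, 1.3]
opening: 0.041
gripper_force: 10.0
```

Run:
```python
from h import *
s=cam('scene'); t=cam('top')
a=cv2.resize(s['pixels'][140:260,270:430],(800,590),interpolation=cv2.INTER_CUBIC)
b=cv2.resize(t['pixels'][225:325,430:520],(270,300),interpolation=cv2.INTER_CUBIC)
a[290:590,530:800]=b
cv2.imwrite('pics/j.png',a)
st=robot.read_state();print(st['tool_pos'],st['opening'],st['force'])
```

```text
[ 0.59792769 -0.07974869  0.15590467] 0.0413307937593272 [ 0.08170624 -0.70935541  0.20417457]
```

View pics/j.png

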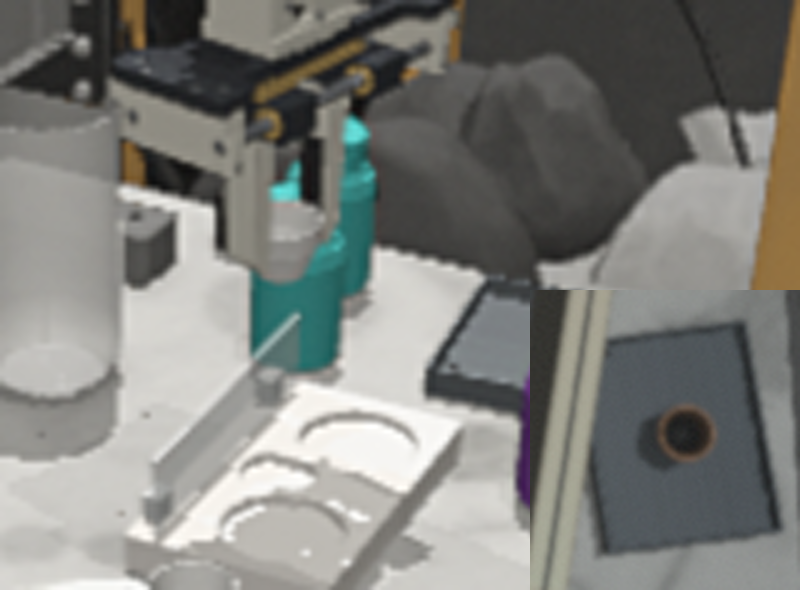

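The fresh crucible hangs upright in the fingers at (292,240), and the station's recesses are empty. The inset shows the brown crucible upright near the discard tray's centre at (687,432).

Emit:
{"fn": "play_rows", "kwargs": {"deltas": [-3.2, -14, 0, 0, 36, -3.2, -28, 0, 0, 36, -3.2, -34, 0, 0, 36, -3.2, -36, 0, 0, 36, -3.2, -36, 0, 0, 36, -3.2, -32, 0, 0, 36, -3.2, -20, 0, 0, 36, -3.2, -13.3, 0, 0, 36, 0, 0, 0, 0, 36, 0, 0, 0, 0, 36]}}

```text
t: 26.95
tool_pos: [0.6146, 0.1349, 0.1513]
orientation: [3.124, -0.325, -0.003]
force: [-0.7, -1.5, -0.5]
opening: 0.041
gripper_force: 10.0
```

Emit:
{"fn": "play_rows", "kwargs": {"deltas": [0, 0, 10, 0, 36, 0, 0, 16, 0, 36, 0, 0, 18, 0, 36, 0, 0, 16, 0, 36, 0, 0, 12, 0, 36, 0, 0, 9, 0, 36, 0, 0, 6, 0, 36, 0, 0, 3, 0, 36, 0, 0, 1, 0, 36, 0, 0, 1, 0, 36]}}

```text
t: 27.78
tool_pos: [0.6161, 0.1345, 0.0613]
orientation: [-3.124, 0.328, -0.002]
force: [-0.1, 0.2, -0.4]
opening: 0.0408
gripper_force: 10.0
```

Emit:
{"fn": "play_rows", "kwargs": {"deltas": [0, 0, 1, 0, 36, 0, 0, 1, 0, 36, 0, 0, 0, 0, 36, 0, 0, 0, 0, 36]}}

```text
t: 28.12
tool_pos: [0.6159, 0.1347, 0.0591]
orientation: [-3.124, 0.328, -0.001]
force: [0.7, -0.1, -0.8]
opening: 0.0413
gripper_force: 10.0
```

Emit:
{"fn": "play_rows", "kwargs": {"deltas": [0, 0, 0.7, 0, 36, 0, 0, 0, 0, 36, 0, 0, 0, 0, 36]}}

```text
t: 28.37
tool_pos: [0.6163, 0.1346, 0.0589]
orientation: [-3.124, 0.328, -0.002]
force: [-1.2, -0.9, 6.0]
opening: 0.0407
gripper_force: 10.0
```

Emit:
{"fn": "play_rows", "kwargs": {"deltas": [0, 0, 0.6, 0, 36, 0, 0, 0, 0, 36, 0, 0, 0, 0, 36]}}

```text
t: 28.62
tool_pos: [0.6166, 0.1346, 0.0588]
orientation: [-3.124, 0.328, -0.004]
force: [-1.3, -0.7, 7.5]
opening: 0.0409
gripper_force: 10.0
```

Emit:
{"fn": "play_rows", "kwargs": {"deltas": [0, 0, -0.8, 0, 44, 0, 0, 0, 0, 52, 0, 0, 0, 0, 58, 0, 0, 0, 0, 60, 0, 0, -5, 0, 60, 0, 0, -16, 0, 60, 0, 0, -26, 0, 60, 0, 0, -28, 0, 60, 0, 0, -20, -6, 70, 0, 0, 0, -6, 80], "newtons": 30}}

```text
t: 29.45
tool_pos: [0.6186, 0.135, 0.1597]
orientation: [-3.14, -0.008, -0.013]
force: [0.7, -0.7, -0.3]
opening: 0.069
gripper_force: 0.0
```

Emit:
{"fn": "play_rows", "kwargs": {"deltas": [-3, -18, 0, 0, 80, -4, -34, 0, 0, 80, -6, -38, 0, 0, 80, -6, -38, 0, 0, 80, -6, -38, 0, 0, 80, -6, -38, 0, 0, 80, -3, -30, 0, 0, 80, -2, -22.4, 0, 0, 80, 0, 0, 0, 0, 80, 0, 0, 0, 0, 80]}}

```text
t: 30.28
tool_pos: [0.5788, 0.3921, 0.1529]
orientation: [3.141, 0.004, -0.0]
force: [-0.1, -0.9, -0.3]
opening: 0.0799
gripper_force: 0.0
```

Run:
```python
from h import *
s=cam('scene'); t=cam('top')
a=cv2.resize(s['pixels'][200:350,200:400],(800,600),interpolation=cv2.INTER_CUBIC)
a[:240,:320]=cv2.resize(t['pixels'][200:290,225:345],(320,240),interpolation=cv2.INTER_CUBIC)
cv2.imwrite('pics/k.png',a)
st=robot.read_state();print(st['tool_pos'],st['opening'],st['orientation'])
```

```text
[0.57952879 0.39015626 0.15300572] 0.08032861075347533 [ 3.14091741e+00  2.81747089e-04 -3.92787451e-04]
```

View pics/k.png

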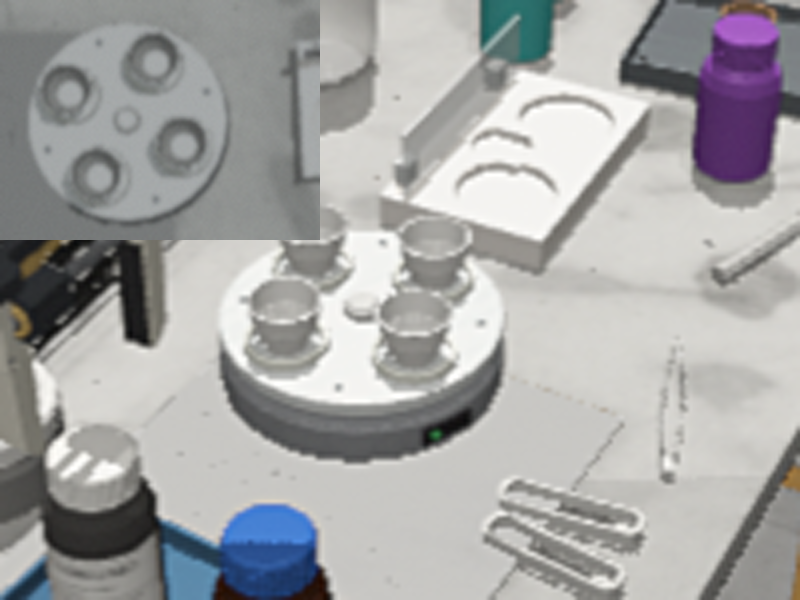

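The fresh crucible sits upright in the refilled seat, at (312,240) in the scene and (152,62) in the inset. The three waiting ones are in place and the station recesses are empty. Next I'll return the white bottle.

Emit:
{"fn": "play_rows", "kwargs": {"deltas": [0, 0, 12, 0, 80, 0, 0, 20, 0, 80, 0, 0, 22, 0, 80, 0, 0, 20, 0, 80, 0, 0, 16, 0, 80, 0, 0, 12, 0, 80, 0, 0, 8, 0, 80, 0, 0, 3.5, 0, 80, 0, 0, 0, 0, 80, 0, 0, 0, 0, 50]}}

```text
t: 31.22
tool_pos: [0.5801, 0.391, 0.0405]
orientation: [-3.141, -0.0, -0.002]
force: [-0.1, 0.5, 0.5]
opening: 0.077
gripper_force: 0.0
```

Emit:
{"fn": "play_rows", "kwargs": {"deltas": [0, 0, 0, 0, 50, 0, 0, 0, 0, 50, 0, 0, 0, 0, 50, 0, 0, 0, 0, 50, 0, 0, 0, 0, 50, 0, 0, 0, 0, 50, 0, 0, 0, 0, 50]}}

```text
t: 31.8
tool_pos: [0.58, 0.3913, 0.0406]
orientation: [-3.141, -0.001, -0.002]
force: [-1.2, 1.0, 5.3]
opening: 0.0547
gripper_force: 30.0
```

Emit:
{"fn": "play_rows", "kwargs": {"deltas": [0, 0, -4, 0, 50, 0, 0, -8, 0, 50, 0, 0, -14, 0, 50, 0, 0, -20, 0, 50, 0, 0, -20, 0, 50, 0, 0, -20, 0, 50, 0, 0, -14, 0, 50, 0, 0, -7, 0, 50, 0, 0, -3, 0, 50, 0, 0, 0, 0, 50]}}

```text
t: 32.63
tool_pos: [0.5796, 0.3911, 0.1502]
orientation: [-3.141, -0.001, -0.001]
force: [-0.4, -0.1, -2.1]
opening: 0.0551
gripper_force: 29.9
```

Emit:
{"fn": "play_rows", "kwargs": {"deltas": [0, 10, 0, 0, 50, 0, 20, 0, 0, 50, 0, 28, 0, 0, 50, -1, 36, 0, 0, 50, -1, 36, 0, 0, 50, -1, 36, 0, 0, 50, -1, 36, 0, 0, 50, -1, 36, 0, 0, 50, -1, 36, 0, 0, 50, 0, 36, 0, 0, 50]}}

```text
t: 33.47
tool_pos: [0.5718, 0.0786, 0.1478]
orientation: [3.141, 0.001, -0.005]
force: [0.4, -0.3, -1.3]
opening: 0.0554
gripper_force: 29.9
```

Emit:
{"fn": "play_rows", "kwargs": {"deltas": [0, 36, 0, 0, 50, 0, 36, 0, 0, 50, 0, 36, 0, 0, 50, 0, 36, 0, 0, 50, 0, 28, 0, 0, 50, 0, 20, 0, 0, 50, 0, 14, 0, 0, 50, 0, 6, 0, 0, 50, 0, 0, 0, 0, 50, 0, 0, 0, 0, 50]}}

```text
t: 34.3
tool_pos: [0.5733, -0.1303, 0.149]
orientation: [-3.141, -0.001, 0.002]
force: [0.3, 0.1, -2.6]
opening: 0.0551
gripper_force: 29.9
```

Emit:
{"fn": "play_rows", "kwargs": {"deltas": [0, 0, 10, 0, 50, 0, 0, 18, 0, 50, 0, 0, 20, 0, 50, 0, 0, 18, 0, 50, 0, 0, 14, 0, 50, 0, 0, 9, 0, 50, 0, 0, 5, 0, 50, 0, 0, 3, 0, 50, 0, 0, 2, 0, 50, 0, 0, 1.5, 0, 50]}}

```text
t: 35.13
tool_pos: [0.5743, -0.131, 0.0498]
orientation: [3.141, 0.001, 0.002]
force: [-0.0, -0.0, -2.0]
opening: 0.0549
gripper_force: 29.9
```

Emit:
{"fn": "play_rows", "kwargs": {"deltas": [0, 0, 1, 0, 50, 0, 0, 0.5, 0, 50, 0, 0, 0, 0, 50, 0, 0, 0, 0, 50]}}

```text
t: 35.47
tool_pos: [0.5739, -0.1312, 0.048]
orientation: [3.141, 0.0, 0.001]
force: [0.2, -0.1, -2.5]
opening: 0.0549
gripper_force: 29.9
```

Emit:
{"fn": "play_rows", "kwargs": {"deltas": [0, 0, 0.7, 0, 50, 0, 0, 0, 0, 50, 0, 0, 0, 0, 50]}}

```text
t: 35.72
tool_pos: [0.5741, -0.1312, 0.0476]
orientation: [3.141, 0.0, 0.001]
force: [-1.3, 0.4, 3.6]
opening: 0.0551
gripper_force: 30.0
```

Emit:
{"fn": "play_rows", "kwargs": {"deltas": [0, 0, 0.6, 0, 50, 0, 0, 0, 0, 50, 0, 0, 0, 0, 50]}}

```text
t: 35.97
tool_pos: [0.5741, -0.1312, 0.0476]
orientation: [3.141, 0.001, 0.001]
force: [-3.9, 1.2, 8.9]
opening: 0.0548
gripper_force: 30.0
```

Emit:
{"fn": "play_rows", "kwargs": {"deltas": [0, 0, -0.8, 0, 80, 0, 0, 0, 0, 80, 0, 0, 0, 0, 80, 0, 0, 0, 0, 80, 0, 0, -10, 0, 80, 0, 0, -20, 0, 80, 0, 0, -30, 0, 80, 0, 0, -30, 0, 80, 0, 0, -16, 0, 80, -5, -20, 0, 0, 80]}}

```text
t: 36.8
tool_pos: [0.5721, -0.1143, 0.1597]
orientation: [3.138, -0.003, 0.014]
force: [0.4, -0.8, 0.7]
opening: 0.0798
gripper_force: 0.0
```

Emit:
{"fn": "play_rows", "kwargs": {"deltas": [-6, -36, 0, 0, 80, -7, -38, 0, 0, 80, -7, -38, 0, 0, 80, -7, -38, 0, 0, 80, -7, -38, 0, 0, 80, -7, -38, 0, 0, 80, -7, -38, 0, 0, 80, -7, -38, 0, 0, 80, -7, -38, 0, 0, 80, -7, -38, 0, 0, 80]}}

```text
t: 37.63
tool_pos: [0.4989, 0.2688, 0.1541]
orientation: [-3.141, -0.001, -0.001]
force: [0.2, 0.1, -0.0]
opening: 0.0797
gripper_force: 0.0
```

Emit:
{"fn": "play_rows", "kwargs": {"deltas": [-7, -36, 0, 0, 80, -6, -34, 0, 0, 80, -5, -30, 0, 0, 80, -5, -30, 0, 0, 80, 0, 0, 0, 0, 80, 0, 0, 0, 0, 80]}}

```text
t: 38.13
tool_pos: [0.4758, 0.3983, 0.1535]
orientation: [-3.142, -0.005, -0.0]
force: [0.3, -1.3, -0.1]
opening: 0.0798
gripper_force: 0.0
```

Run:
```python
from h import *
s=cam('scene'); t=cam('top')
a=cv2.resize(s['pixels'][180:405,200:500],(800,600),interpolation=cv2.INTER_CUBIC)
cv2.imwrite('pics/l.png',a)
st=robot.read_state();print(st['tool_pos'],st['opening'],st['orientation'])
```

```text
[0.47654059 0.39630037 0.15332934] 0.07989729798971616 [3.14105385e+00 8.42846649e-04 4.52200309e-05]
```

View pics/l.png

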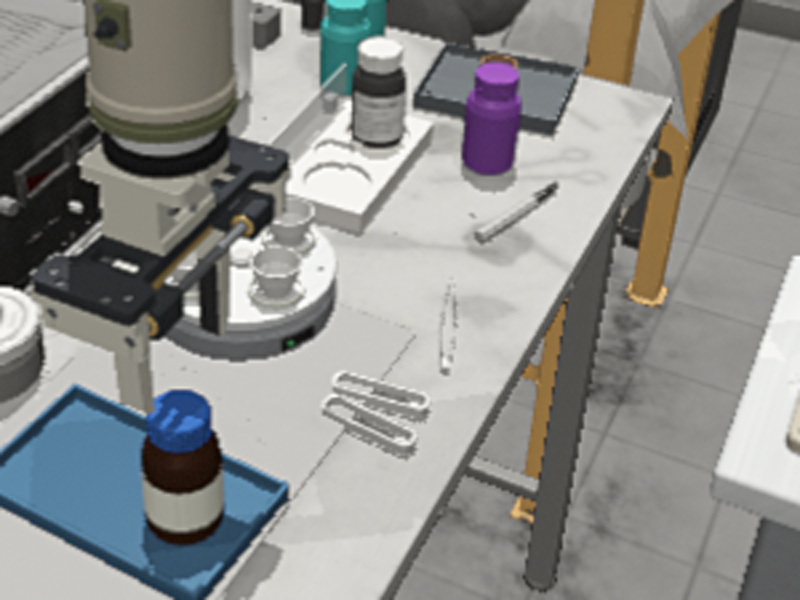

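The white bottle stands upright in its own recess at (380,95), and the gripper is over the blue bottle, whose cap is at (180,420).

Emit:
{"fn": "play_rows", "kwargs": {"deltas": [0, 0, 12, 0, 80, 0, 0, 20, 0, 80, 0, 0, 22, 0, 80, 0, 0, 20, 0, 80, 0, 0, 16, 0, 80, 0, 0, 12, 0, 80, 0, 0, 8, 0, 80, 0, 0, 3.5, 0, 80, 0, 0, 0, 0, 80, 0, 0, 0, 0, 50]}}

```text
t: 39.07
tool_pos: [0.477, 0.3971, 0.0404]
orientation: [-3.141, -0.0, -0.001]
force: [0.2, -0.8, 0.5]
opening: 0.0768
gripper_force: 0.0
```

Emit:
{"fn": "play_rows", "kwargs": {"deltas": [0, 0, 0, 0, 50, 0, 0, 0, 0, 50, 0, 0, 0, 0, 50, 0, 0, 0, 0, 50, 0, 0, 0, 0, 50, 0, 0, 0, 0, 50, 0, 0, 0, 0, 50]}}

```text
t: 39.65
tool_pos: [0.477, 0.3974, 0.0406]
orientation: [-3.141, -0.001, -0.002]
force: [-0.9, 0.3, 6.2]
opening: 0.0567
gripper_force: 30.0
```

Emit:
{"fn": "play_rows", "kwargs": {"deltas": [0, 0, -4, 0, 50, 0, 0, -8, 0, 50, 0, 0, -14, 0, 50, 0, 0, -20, 0, 50, 0, 0, -20, 0, 50, 0, 0, -20, 0, 50, 0, 0, -14, 0, 50, 0, 0, -7, 0, 50, 0, 0, -3, 0, 50, 0, 0, 0, 0, 50]}}

```text
t: 40.48
tool_pos: [0.4766, 0.397, 0.1502]
orientation: [-3.141, -0.001, -0.001]
force: [0.4, -0.2, -1.7]
opening: 0.0568
gripper_force: 30.0
```

Emit:
{"fn": "play_rows", "kwargs": {"deltas": [7, 10, 0, 0, 50, 7, 20, 0, 0, 50, 7, 28, 0, 0, 50, 7, 36, 0, 0, 50, 7, 36, 0, 0, 50, 7, 36, 0, 0, 50, 7, 36, 0, 0, 50, 7, 36, 0, 0, 50, 7, 36, 0, 0, 50, 7, 36, 0, 0, 50]}}

```text
t: 41.32
tool_pos: [0.5457, 0.0843, 0.148]
orientation: [3.141, 0.0, -0.004]
force: [0.3, 1.4, -1.4]
opening: 0.0563
gripper_force: 30.0
```

Emit:
{"fn": "play_rows", "kwargs": {"deltas": [6, 36, 0, 0, 50, 6, 30, 0, 0, 50, 5, 24, 0, 0, 50, 4, 16, 0, 0, 50, 2, 10, 0, 0, 50, 0, 4.4, 0, 0, 50, 0, 0, 0, 0, 50, 0, 0, 0, 0, 50]}}

```text
t: 41.98
tool_pos: [0.5691, -0.0329, 0.149]
orientation: [-3.141, -0.001, 0.002]
force: [-0.0, 0.1, -1.4]
opening: 0.0567
gripper_force: 30.0
```

Emit:
{"fn": "play_rows", "kwargs": {"deltas": [0, 0, 10, 0, 50, 0, 0, 18, 0, 50, 0, 0, 20, 0, 50, 0, 0, 18, 0, 50, 0, 0, 14, 0, 50, 0, 0, 9, 0, 50, 0, 0, 5, 0, 50, 0, 0, 3, 0, 50, 0, 0, 2, 0, 50, 0, 0, 1.5, 0, 50]}}

```text
t: 42.82
tool_pos: [0.5703, -0.0334, 0.0498]
orientation: [3.141, 0.001, 0.002]
force: [-0.4, -0.2, -2.7]
opening: 0.0565
gripper_force: 30.0
```

Emit:
{"fn": "play_rows", "kwargs": {"deltas": [0, 0, 1, 0, 50, 0, 0, 0.5, 0, 50, 0, 0, 0.7, 0, 50, 0, 0, 0, 0, 50, 0, 0, 0, 0, 50]}}

```text
t: 43.23
tool_pos: [0.5701, -0.0336, 0.0476]
orientation: [3.141, 0.0, 0.002]
force: [-0.2, 0.6, 1.2]
opening: 0.0565
gripper_force: 30.0
```

Touching down at the recess floor; I'll press slightly, release, lift and move clear.

Emit:
{"fn": "play_rows", "kwargs": {"deltas": [0, 0, 0.4, 0, 50, 0, 0, 0, 0, 80, 0, 0, 0, 0, 80, 0, 0, 0, 0, 80, 0, 0, 0, 0, 80, 0, 0, -10, 0, 80, 0, 0, -20, 0, 80, 0, 0, -30, 0, 80, 0, 0, -40, 0, 80, 0, 0, -40, 0, 80]}}

```text
t: 44.07
tool_pos: [0.5686, -0.0333, 0.1877]
orientation: [-3.141, -0.001, 0.003]
force: [0.7, 0.1, -0.4]
opening: 0.0799
gripper_force: 0.0
```

Emit:
{"fn": "play_rows", "kwargs": {"deltas": [-10, -10, -10, 0, 80, -20, -20, -20, 0, 80, -20, -30, 0, 0, 80, -20, -30, 0, 0, 80, -20, -30, 0, 0, 80, -20, -30, 0, 0, 80, -20, -30, 0, 0, 80, -20, -30, 0, 0, 80, -10, -15, 0, 0, 80, 0, 0, 0, 0, 80]}}

```text
t: 44.9
tool_pos: [0.4077, 0.1942, 0.2175]
orientation: [-3.14, -0.007, -0.001]
force: [0.6, 0.4, -0.5]
opening: 0.0798
gripper_force: 0.0
```

Run:
```python
from h import *
s=cam('scene'); t=cam('top')
a=cv2.resize(s['pixels'][150:345,230:490],(800,600),interpolation=cv2.INTER_CUBIC)
a[360:,440:]=cv2.resize(t['pixels'][180:320,325:535],(360,240),interpolation=cv2.INTER_CUBIC)
cv2.imwrite('pics/m.png',a)
st=robot.read_state();print(st['tool_pos'],st['force'])
```

```text
[0.40952831 0.19179244 0.21726844] [ 1.13232126 -0.8072633   0.40831004]
```

View pics/m.png

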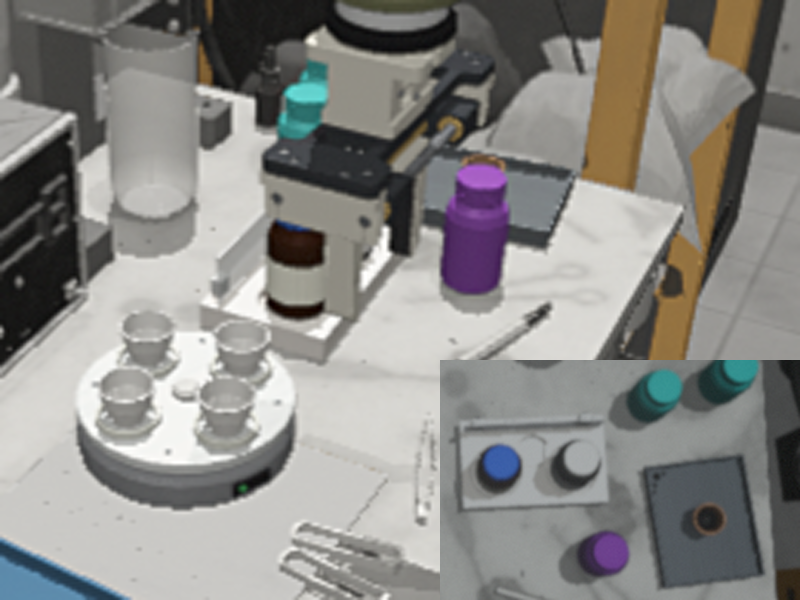

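Both bottles are upright in their own recesses: blue cap (500,462) and white cap (578,460) in the inset. The brown crucible stands in the discard tray at (709,518), all four changer seats hold upright white crucibles, and the arm is clear.

```bash
python3 -c "
from plant import robot
print(robot.close_job())"
```

```text
the job is handed in; nothing more can be done
None
```

The job is handed in at about 45 s of the 146 s allowed: the fresh crucible is in the changer seat, the brown one stands in the discard tray, and both bottles are back upright in their own recesses, as the last camera pictures showed.

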